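# Slide the varnish tin along the bench fence to its end stop

## Task

The full varnish tin stands beside the wooden fence that is screwed to the bench. Push it along the fence, without letting it stray from the fence, lift off the bench or tip, until it rests in the corner against the fence and the end stop; then let go of it. Leave the mug and the tape measure where they stand.

Things in the scene. Friction and masses are not known exactly. Their poses are not given: they have to be found in the camera images.
- tin_center (a point): centre, half-way up, of the round varnish tin: metal with a printed paper label, 78 mm across, 78 tall, 0.6 kg give or take 25 percent, standing loose and upright on the bench 0 to 6 mm from the fence. The only tin on the bench. z axis up; its yaw means nothing. It slides on the bench; pushed at or below half its height it does not tip.
- berth (a point): where the tin's centre is once the tin touches both fence and end stop, 38 mm above the bench. x axis: level, square into the fence (away from the robot); y: along the fence towards the end stop; z up. The fence's inner face lies 39 mm off along +x, the stop's face 39 mm along +y. The tin starts 210 to 310 mm from here along -y.
- fence: pale wooden rail fixed to the bench, 430 mm long, 35 thick, 45 high, running across in front of the robot; at its left end a stop block, 30 thick, 45 high, reaches 115 mm towards the robot. Origin: on the inner face at bench level, 161 mm short of the berth point; axes as there. The strip to 100 mm from the face is clear, and 100 mm of bench past the open (right) end.
- mug_tea: orange mug, 81 mm across, 101 mm tall, its handle sticking out to 113 mm; stands loose nearer to the robot, its axis about 200 mm from the fence's face. Origin under its centre. A bystander; it and the tape measure may have changed places.
- tape_measure: yellow tape measure, 35x85x66 mm high, standing loose nearer to the robot, about 200 mm from the fence's face. Origin under its centre. A bystander.
There are look-alikes about, which are no part of the job. Of the things that look like the part that bears tin_center, the middle-sized one is meant.

How it is judged:
At the end, for the whole second after the job is handed in: The tin stands upright and at rest on the bench in the corner, its centre within 15 mm, seen from above, of the point where it touches both fence and end stop (horizontal distance between tin_center and berth below 0.015 m and angle between tin_center's own z axis and vertical below 0.1 rad and height (world z) of tin_center below 0.045 m and linear speed of varnish_tin below 0.01 m/s).
It fails at once if the tin strays more than 30 mm sideways from the fence (x of tin_center in the frame of berth below -0.03 m).
It fails at once if the tin is lifted more than 12 mm (height (world z) of tin_center above 0.05 m).
It fails at once if the tin is tipped more than 17 degrees (angle between tin_center's own z axis and vertical above 0.3 rad).
It fails at once if the mug is moved more than 30 mm (distance of mug_tea from where it was at the start of the episode above 0.03 m).
It fails at once if the tape measure is moved more than 30 mm (distance of tape_measure from where it was at the start of the episode above 0.03 m).
It also fails if it takes over 40 s, if anything falls off the work surface, if the arm or the gripper's body presses on something with over 40 N, if the wrist force passes 120 N, or if a joint passes its speed limit or range.

## Robot

A 6-joint arm with a two-finger parallel gripper is mounted at the origin on a cart in front of the work surface, level with it; the furniture and walls round the work are solid. World frame = base frame: x ahead of the robot, y to its left, z up, the work surface at z = 0. Lengths are in m, angles in rad, forces in N, time in s.
With the tool pointing down it reaches from about 0.3 to 0.775 m from the base axis. Payload 14.6 kg.
Tool frame: the origin (TCP) lies on the centre line of the jaws, within the pads' length; the fingertips stand ctrl.tcp_to_tips ahead of it and the grasp point (between the pads) lies 2 mm behind it (ctrl.tcp_to_tips is the distance from the TCP to the fingertips, in m); z points along the fingers, y is the line along which they close (so a half turn about z gives the same grasp; the last joint's range is limited). The gripper opens to 94 mm and grips with 3 to 60 N. Pads are 16 mm wide; open, the fingers measure 119 mm over their backs; the gripper's body (75 mm by 177 mm) begins 78 mm behind the grasp point.
Start: joints at [-1.372, 0.3, 1.521, -0, 1.321, -0.067], TCP at [0.144, -0.531, 0.222] pointing down, gripper open.
Joint ranges: [-3.03, 3.03], [-0.79, 2.21], [0.23, 2.52], [-1.04, 4.18], [0, 3.07], [-2.55, 2.55]. Speed limits (rad/s): [2.22, 2.22, 2.57, 3.14, 3.14, 3.14].

## Interface

Orientations are given as [roll, pitch, yaw] about the fixed x, y, z axes, in that order (R = Rz(yaw) Ry(pitch) Rx(roll)).
In Python, from station import telemetry, viewer, hand_in, ctrl gives the robot as it stands.
- The arm moves only by the tool step_arm, never from a script. Its argument "plan" is a list of rows, each an object of numbers: "dx", "dy", "dz": the shift along the tool's x, y, z scaled (see below); "rx", "ry", "rz": the turn, a rotation vector about the tool's x, y, z scaled (see below); "claw": the closure, from 0 (fully open) to 1 (shut). In form: [{"dx": .., "dy": .., "dz": .., "rx": .., "ry": .., "rz": .., "claw": ..}, ...]. A call has 1 to 10 rows; each row shifts and turns the commanded pose from where the row before left it, along the tool's axes as they then stand; what a row does not reach is not made up. The controller multiplies each number of a shift by 0.1 m and each number of a turn by 90 degrees. A row lasts 1/10 s, in which the tool goes at most 50 mm and 8.59 degrees, less where a joint would pass 70% of its speed; a pose out of reach is approached as far as the arm can. A call with a number of a shift or a turn outside -1 to 1 is refused whole. A call with a gripper value outside its range is refused whole. The fingers move at their own pace and stop on an object; "grip_force" is the grip in N (left out, the last holds). Time passes only in rows, so rows that do not move let the fingers close. It gives the time, the measured TCP pose, the force, the opening and the grip force at its end, in the units of the state.
- telemetry.get_obs(): the state, without advancing time (a new reading comes with each control period).
- viewer.camera(name): name is "side" or "top" or "wrist"; returns a dict with "img" (400x640x3 uint8, red, green, blue), "z_map" (400x640 float32, m along the optical axis (not along the pixel's ray), 0 where there is no reading), "fx", "fy", "cx", "cy" (pixels), "dist" ([k1, k2, p1, p2, k3] as OpenCV has them; the pictures are not rectified), "R" (3x3) and "t" (3): a world point X has camera coordinates R X + t; the wrist camera has in their place "tool_from_camera" (4x4, takes a point from camera to tool coordinates, whose origin is the TCP and whose axes are the flange's). Camera axes: x right, y down, z forward; pixel columns grow to the right and rows downward; lengths in m; the calibration is good to about 2 mm. A picture is of the moment at which its call begins: read the wrist's pose just before it.
- hand_in(): hands the job in; it is judged then, once.
Trained networks look in a picture, given as the dict that the camera call returned (one of the last four; its "shot" number tells which), for a name from the list of things; names that differ only in an ending like _2 or _b are one class to them, and where a whole thing is asked for, a point or a joint stands for the part that bears it (a point fixed in the world has none). Each returns a list of dicts, best first, with "score" (0 to 1); they miss things now and then, are a little off and sometimes report something else, mostly with a low value. They report only what shows in the picture. A call takes as long as a camera call. They do not tell look-alikes from the thing itself.
- viewer.recognise(target, picture): "rect" ([left, top, right, bottom] in pixels, round what is visible of it).
The state is a dict: "time_s": time; "qpos": joint angles; "joint_vel": joint speeds; "tau": joint torques, N m; "ee_pos": TCP position; "eef_rot": TCP orientation; "force": force on the tool from outside, world axes, zero at the start; "moment": the same for the moment, N m; "grip_width": finger opening in m; "grip_force": force on a finger pad.
Only numpy, scipy, OpenCV 4.12 (cv2) and the standard library are available. Lean on these libraries where they do the work, as an engineer would, in place of code of your own. Each camera call takes 0.05 s, during which the arm holds its last target. There are 200 camera calls.

## Working session

There is one attempt and no reset: what is moved stays moved. The work goes in short steps, Python scripts to look and compute and a tool call to move; the robot and the scene stay as the last step left them, time stands still between calls to the robot, and variables do not carry over. Pictures are saved under pics/ and viewed, at most 10 in all, crops included, and the job is handed in when it is done.

Besides the shell and the picture viewer there is one more tool, called after "Emit:" as name([rows], argument=value, ...), one row to a line, values as JSON. step_arm: Moves the arm, as the interface text tells. Shifts and turns lie within -1 to 1; 1 stands for 0.1 m of shift or 90 degrees of turn. Its arguments: {"type":"object","properties":{"plan":{"type":"array"},"grip_force":{"type":"number"}},"required":["plan"]}

```bash
mkdir -p pics; cat > h.py <<'E'
import numpy as np, cv2
from station import telemetry, viewer, ctrl
def pts(c, us, vs):
    K=np.array([[c['fx'],0,c['cx']],[0,c['fy'],c['cy']],[0,0,1]])
    us=np.ravel(us).astype(float); vs=np.ravel(vs).astype(float)
    n=cv2.undistortPoints(np.stack([us,vs],1)[:,None],K,np.array(c['dist'],float))[:,0]
    z=c['z_map'][vs.astype(int),us.astype(int)]
    P=np.c_[n*z[:,None],z]
    P=(P-np.ravel(c['t']))@np.array(c['R'])   # R^T (Xc - t)
    P[z==0]=np.nan
    return P
def cloud(c):
    v,u=np.mgrid[0:400,0:640]; return pts(c,u,v).reshape(400,640,3)
E
python3 - <<'E'
from h import *
print(ctrl.tcp_to_tips, telemetry.get_obs()['eef_rot'])
for n in ('top','side'):
    c=viewer.camera(n); cv2.imwrite(f'pics/{n}1.png',c['img'][:,:,::-1]); W=cloud(c); np.save(n,W)
    for t in ('tin_center','mug_tea','tape_measure','fence'):
        for d in viewer.recognise(t,c)[:5]:
            l,tp,r,b=[int(round(x)) for x in d['rect']]
            w=W[max(tp,0):b,max(l,0):r].reshape(-1,3); w=w[w[:,2]>0.02]
            print(n,t,round(d['score'],2),[l,tp,r,b],np.round(np.nanpercentile(w,[3,50,97],axis=0),3).tolist() if len(w) else '')
E
```

```text
0.017 [-3.14046577e+00 -6.15938911e-05  2.65776468e-01]
top tin_center 0.85 [366, 195, 394, 218] [[0.444, -0.14, 0.036], [0.466, -0.115, 0.051], [0.489, -0.09, 0.055]]
top tin_center 0.85 [392, 150, 452, 202] [[0.488, -0.248, 0.037], [0.533, -0.199, 0.099], [0.581, -0.154, 0.106]]
top tin_center 0.57 [314, 148, 350, 187] [[0.518, -0.033, 0.037], [0.556, 0.002, 0.072], [0.599, 0.037, 0.078]]
top mug_tea 0.72 [207, 209, 259, 244] [[0.38, 0.173, 0.032], [0.412, 0.234, 0.042], [0.448, 0.265, 0.101]]
top mug_tea 0.28 [316, 149, 347, 186] [[0.517, -0.03, 0.038], [0.554, 0.002, 0.072], [0.596, 0.034, 0.078]]
top tape_measure 0.89 [297, 222, 325, 250] [[0.371, 0.016, 0.037], [0.397, 0.043, 0.062], [0.423, 0.072, 0.067]]
top fence 0.82 [178, 121, 369, 186] [[0.521, -0.063, 0.026], [0.61, 0.116, 0.045], [0.658, 0.344, 0.076]]
side tin_center 0.9 [287, 180, 319, 227] [[0.516, -0.024, 0.023], [0.537, 0.022, 0.062], [0.579, 0.042, 0.077]]
side tin_center 0.9 [345, 184, 371, 212] [[0.441, -0.185, 0.021], [0.464, -0.104, 0.042], [0.523, -0.09, 0.054]]
side tin_center 0.67 [331, 150, 372, 198] [[0.448, -0.241, 0.027], [0.514, -0.163, 0.069], [0.579, -0.094, 0.105]]
side mug_tea 0.89 [262, 228, 327, 301] [[0.376, 0.173, 0.025], [0.399, 0.241, 0.072], [0.452, 0.268, 0.1]]
side tape_measure 0.75 [332, 212, 374, 251] [[0.366, 0.026, 0.022], [0.391, 0.057, 0.047], [0.422, 0.078, 0.065]]
side fence 0.77 [146, 194, 287, 303] [[0.399, 0.036, 0.022], [0.614, 0.235, 0.045], [0.82, 0.351, 0.095]]
```

View pics/top1.png

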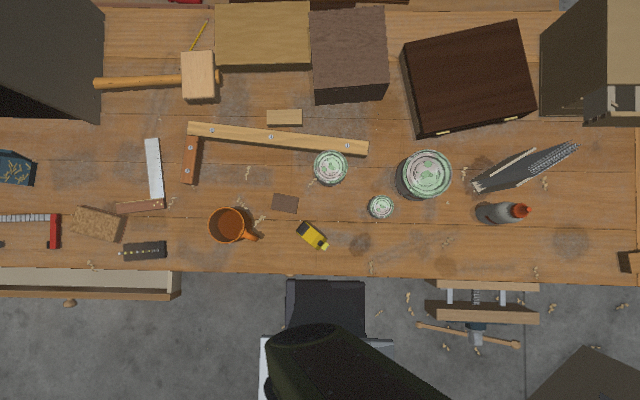

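View pics/side1.png

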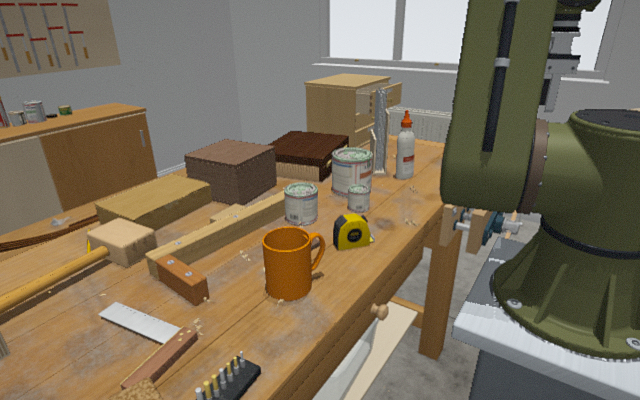

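Three tins show in the top view: small (381,207) at 55 mm tall, large (426,175) at 106 mm, and middle (331,168) at 78 mm tall and 78 mm across beside the fence. The middle one fits the description. The side view agrees, with the middle tin at (302,203). Next I fit the fence and stop and make the confirming crop.

```bash
python3 - <<'E'
from h import *
im=cv2.imread('pics/top1.png'); cv2.imwrite('pics/crop1.png',cv2.resize(im[110:230,170:460],None,fx=2.7,fy=2.7,interpolation=cv2.INTER_CUBIC))
W=np.load('top.npy')
def sel(l,t,r,b,z0,z1):
    w=W[t:b,l:r].reshape(-1,3); return w[(w[:,2]>z0)&(w[:,2]<z1)]
F=sel(205,115,372,160,.041,.049); F=F[F[:,0]>0.57]
S=sel(178,120,202,190,.041,.049)
# fence rect
for nm,w in(('fence',F),):
    r=cv2.minAreaRect((w[:,:2]*1000).astype(np.float32)); print(nm,r,len(w)); print(cv2.boxPoints(r))
m=np.polyfit(F[:,1],F[:,0],1); print('line',m)
th=np.arctan(-m[0]) # fence dir y=(m,1) 
y=np.array([m[0],1])/np.hypot(m[0],1); x=np.array([y[1],-y[0]])
print('xax',x,'yax',y)
print('F along x pct',np.percentile(F[:,:2]@x,[0,2,50,98,100]),'y',np.percentile(F[:,:2]@y,[0,2,98,100]))
s=S[(S[:,:2]@x)<np.percentile(F[:,:2]@x,2)-.012]
print('S x',np.percentile(s[:,:2]@x,[0,2,98,100]),'y',np.percentile(s[:,:2]@y,[0,2,50,98,100]),len(s))
T=sel(310,145,352,190,.070,.083)
c,rad=cv2.minEnclosingCircle((T[:,:2]*1000).astype(np.float32)); print('tin',c,rad,T[:,:2]@x@np.ones(len(T))/len(T))
c=np.array(c)/1000;print('tin in xy',c@x,c@y)
E
```

```text
fence ((620.8170166015625, 109.37924194335938), (388.9786071777344, 35.9835205078125), 84.6640396118164) 2380
[[584.8166   -82.594086]
 [620.6442   -85.9404  ]
 [656.81744  301.35257 ]
 [620.9898   304.69888 ]]
line [0.09321579 0.61026937]
xax [ 0.99568352 -0.09281343] yax [0.09281343 0.99568352]
F along x pct [0.58995862 0.59109708 0.60767731 0.62437087 0.62599266] y [-0.02796136 -0.01983611  0.35090954  0.36101344]
S x [0.47617201 0.47822698 0.57651374 0.57841828] y [0.37201562 0.3729802  0.38669354 0.40137651 0.40345694] 543
tin (553.0698852539062, 2.3023629188537598) 38.92721939086914 0.5503658352645001
tin in xy 0.5504688788182979 0.053624735918279896
```

View pics/crop1.png

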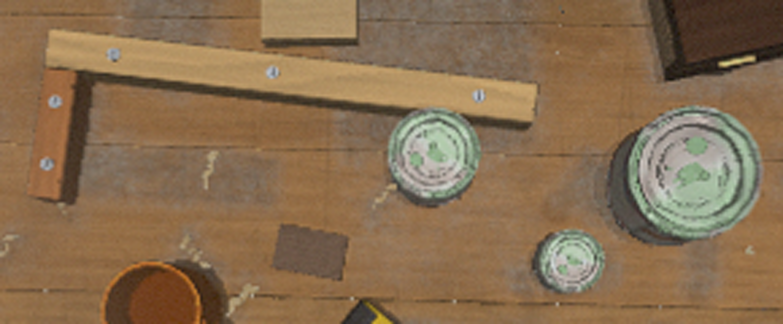

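The crop confirms it: the middle tin, crop (434,155), i.e. (331,168) in the full picture, stands against the open end of the fence. The berth is 279 mm along. I'll push with a half-open two-finger cradle, so tool x runs along the fence and tool y into it.

Emit:
step_arm([
  {"dz": -0.1, "rz": -0.09, "claw": 0.6},
  {"dz": -0.1, "rz": -0.09, "claw": 0.6},
  {"dz": -0.1, "rz": -0.09, "claw": 0.6},
  {"dz": -0.1, "rz": -0.09, "claw": 0.6},
  {"dz": -0.1, "rz": -0.09, "claw": 0.6},
  {"dz": -0.1, "rz": -0.09, "claw": 0.6},
  {"dz": -0.1, "rz": -0.09, "claw": 0.6},
  {"rz": -0.09, "claw": 0.6},
  {"rz": -0.0516, "claw": 0.6},
  {"claw": 0.6},
])

```text
$.plan[0]: bad value
```

Emit:
step_arm([
  {"dx": 0.3, "dy": 0.21, "claw": 0.6},
  {"dx": 0.3, "dy": 0.21, "claw": 0.6},
  {"dx": 0.3, "dy": 0.21, "claw": 0.6},
  {"dx": 0.3, "dy": 0.21, "claw": 0.6},
  {"dx": 0.3, "dy": 0.21, "claw": 0.6},
  {"dx": 0.3, "dy": 0.21, "claw": 0.6},
  {"dx": 0.3, "dy": 0.21, "claw": 0.6},
  {"dx": 0.3, "dy": 0.21, "claw": 0.6},
  {"dx": 0.3, "dy": 0.21, "claw": 0.6},
  {"claw": 0.6},
])

```text
$.plan[0]: bad value
```

```bash
cat > s.py <<'E'
from h import *
o=telemetry.get_obs(); x=np.array([.99568,-.09281]); y=np.array([.09281,.99568]); p=np.array(o['ee_pos'])
print(o['time_s'],"x' y' z",p[:2]@x,p[:2]@y,p[2],'rot',o['eef_rot'],'F',o['force'],'w',o['grip_width'],np.round(o['qpos'],2))
E
python3 s.py
```

```text
0.5 x' y' z 0.19308129999772458 -0.5149637665386775 0.22241871434341345 rot [-3.14151885e+00 -2.38514790e-06  2.65728943e-01] F [ 0.88331544 -0.83710928 -0.13861233] w 0.09372256052937097 [-1.37  0.3   1.52 -0.    1.32 -0.07]
```

Rows need all their fields.

Emit:
step_arm([
  {"dx": 0, "dy": 0, "dz": -0.1, "rx": 0, "ry": 0, "rz": -0.09, "claw": 0.6},
  {"dx": 0, "dy": 0, "dz": -0.1, "rx": 0, "ry": 0, "rz": -0.09, "claw": 0.6},
  {"dx": 0, "dy": 0, "dz": -0.1, "rx": 0, "ry": 0, "rz": -0.09, "claw": 0.6},
  {"dx": 0, "dy": 0, "dz": -0.1, "rx": 0, "ry": 0, "rz": -0.09, "claw": 0.6},
  {"dx": 0, "dy": 0, "dz": -0.1, "rx": 0, "ry": 0, "rz": -0.09, "claw": 0.6},
  {"dx": 0, "dy": 0, "dz": -0.1, "rx": 0, "ry": 0, "rz": -0.09, "claw": 0.6},
  {"dx": 0, "dy": 0, "dz": -0.1, "rx": 0, "ry": 0, "rz": -0.09, "claw": 0.6},
  {"dx": 0, "dy": 0, "dz": 0, "rx": 0, "ry": 0, "rz": -0.09, "claw": 0.6},
  {"dx": 0, "dy": 0, "dz": 0, "rx": 0, "ry": 0, "rz": -0.0516, "claw": 0.6},
  {"dx": 0, "dy": 0, "dz": 0, "rx": 0, "ry": 0, "rz": 0, "claw": 0.6},
])

```text
time_s: 1.5
ee_pos: [0.1445, -0.5307, 0.2925]
eef_rot: [3.142, 0.0, 1.479]
force: [0.5, -0.6, -0.6]
grip_width: 0.0375
grip_force: 0.0
```

```bash
python3 s.py
```

```text
1.5 x' y' z 0.19309632981481184 -0.5149770717148128 0.29249219483297534 rot [3.14155708e+00 1.08990904e-04 1.47899932e+00] F [ 0.45159645 -0.56005549 -0.59411989] w 0.03746834357196482 [-1.37  0.26  1.41  0.    1.47 -1.28]
```

Emit:
step_arm([
  {"dx": 0.3, "dy": 0.21, "dz": 0, "rx": 0, "ry": 0, "rz": 0, "claw": 0.6},
  {"dx": 0.3, "dy": 0.21, "dz": 0, "rx": 0, "ry": 0, "rz": 0, "claw": 0.6},
  {"dx": 0.3, "dy": 0.21, "dz": 0, "rx": 0, "ry": 0, "rz": 0, "claw": 0.6},
  {"dx": 0.3, "dy": 0.21, "dz": 0, "rx": 0, "ry": 0, "rz": 0, "claw": 0.6},
  {"dx": 0.3, "dy": 0.21, "dz": 0, "rx": 0, "ry": 0, "rz": 0, "claw": 0.6},
  {"dx": 0.3, "dy": 0.21, "dz": 0, "rx": 0, "ry": 0, "rz": 0, "claw": 0.6},
  {"dx": 0.3, "dy": 0.21, "dz": 0, "rx": 0, "ry": 0, "rz": 0, "claw": 0.6},
  {"dx": 0.3, "dy": 0.21, "dz": 0, "rx": 0, "ry": 0, "rz": 0, "claw": 0.6},
  {"dx": 0.3, "dy": 0.21, "dz": 0, "rx": 0, "ry": 0, "rz": 0, "claw": 0.6},
  {"dx": 0, "dy": 0, "dz": 0, "rx": 0, "ry": 0, "rz": 0, "claw": 0.6},
])

```text
time_s: 2.5
ee_pos: [0.3595, -0.277, 0.2926]
eef_rot: [3.141, -0.0, 1.479]
force: [0.6, -0.2, -0.2]
grip_width: 0.0371
grip_force: 0.0
```

Emit:
step_arm([
  {"dx": 0.29, "dy": 0.21, "dz": 0, "rx": 0, "ry": 0, "rz": 0, "claw": 0.6},
  {"dx": 0.29, "dy": 0.21, "dz": 0, "rx": 0, "ry": 0, "rz": 0, "claw": 0.6},
  {"dx": 0.29, "dy": 0.21, "dz": 0, "rx": 0, "ry": 0, "rz": 0, "claw": 0.6},
  {"dx": 0.29, "dy": 0.21, "dz": 0, "rx": 0, "ry": 0, "rz": 0, "claw": 0.6},
  {"dx": 0.29, "dy": 0.21, "dz": 0, "rx": 0, "ry": 0, "rz": 0, "claw": 0.6},
  {"dx": 0.29, "dy": 0.21, "dz": 0, "rx": 0, "ry": 0, "rz": 0, "claw": 0.6},
  {"dx": 0.29, "dy": 0.21, "dz": 0, "rx": 0, "ry": 0, "rz": 0, "claw": 0.6},
  {"dx": 0.29, "dy": 0.21, "dz": 0, "rx": 0, "ry": 0, "rz": 0, "claw": 0.6},
  {"dx": 0, "dy": 0, "dz": 0, "rx": 0, "ry": 0, "rz": 0, "claw": 0.6},
  {"dx": 0, "dy": 0, "dz": 0, "rx": 0, "ry": 0, "rz": 0, "claw": 0.6},
])

```text
time_s: 3.5
ee_pos: [0.5465, -0.0643, 0.292]
eef_rot: [-3.141, 0.0, 1.477]
force: [-0.9, 0.1, 0.7]
grip_width: 0.0377
grip_force: 0.0
```

```bash
python3 s.py; python3 - <<'E'
from h import *
c=viewer.camera('wrist'); cv2.imwrite('pics/w1.png',c['img'][:,:,::-1])
E
```

```text
3.5 x' y' z 0.5501022579069805 -0.01333321256486373 0.29202386922341766 rot [-3.14079658e+00  1.71314999e-04  1.47688783e+00] F [-0.85456117  0.09438137  0.67776111] w 0.03774708184280566 [-0.18  0.26  1.41 -0.    1.47 -0.09]
```

View pics/w1.png

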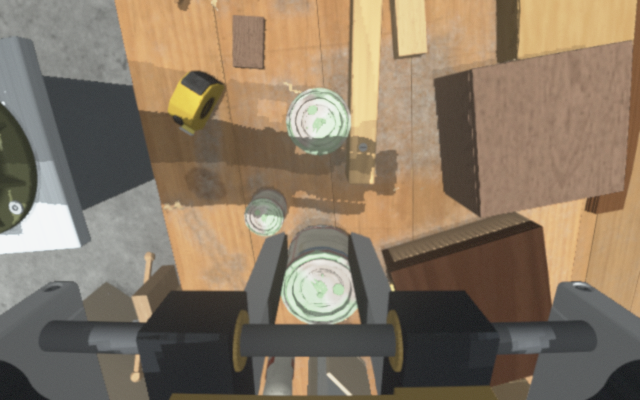

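Wrist view: the tin at (319,120) lies dead ahead between the fingers (centre line at about column 318), with the fence to its right. The large tin at (319,288) is well behind. I'm descending in the free gap.

```bash
python3 - <<'E'
from h import *
print(np.round(viewer.camera('wrist')['tool_from_camera'],3))
E
```

```text
[[-0.001 -0.96  -0.281  0.083]
 [ 1.    -0.    -0.    -0.001]
 [ 0.    -0.281  0.96  -0.163]
 [ 0.     0.     0.     1.   ]]
```

Emit:
step_arm([
  {"dx": 0, "dy": 0, "dz": 0.3, "rx": 0, "ry": 0, "rz": 0, "claw": 0.6},
  {"dx": 0, "dy": 0, "dz": 0.3, "rx": 0, "ry": 0, "rz": 0, "claw": 0.6},
  {"dx": 0, "dy": 0, "dz": 0.3, "rx": 0, "ry": 0, "rz": 0, "claw": 0.6},
  {"dx": 0, "dy": 0, "dz": 0.3, "rx": 0, "ry": 0, "rz": 0, "claw": 0.6},
  {"dx": 0, "dy": 0, "dz": 0.3, "rx": 0, "ry": 0, "rz": 0, "claw": 0.6},
  {"dx": 0, "dy": 0, "dz": 0.3, "rx": 0, "ry": 0, "rz": 0, "claw": 0.6},
  {"dx": 0, "dy": 0, "dz": 0.3, "rx": 0, "ry": 0, "rz": 0, "claw": 0.6},
  {"dx": 0, "dy": 0, "dz": 0.3, "rx": 0, "ry": 0, "rz": 0, "claw": 0.6},
  {"dx": 0, "dy": 0, "dz": 0.12, "rx": 0, "ry": 0, "rz": 0, "claw": 0.6},
  {"dx": 0, "dy": 0, "dz": 0, "rx": 0, "ry": 0, "rz": 0, "claw": 0.6},
])

```text
time_s: 4.6
ee_pos: [0.5457, -0.0646, 0.0396]
eef_rot: [-3.139, -0.0, 1.476]
force: [-0.2, 0.1, 0.3]
grip_width: 0.0377
grip_force: 0.0
```

```bash
python3 s.py
```

```text
4.6 x' y' z 0.5493340771252309 -0.013708708795107714 0.0396023078053051 rot [-3.13931521e+00 -1.81319431e-04  1.47645806e+00] F [-0.20730742  0.1129533   0.30442417] w 0.037664310013645425 [-0.18  0.52  1.68 -0.    0.94 -0.09]
```

Emit:
step_arm([
  {"dx": 0, "dy": 0.015, "dz": 0.12, "rx": 0, "ry": 0, "rz": 0, "claw": 0.6},
  {"dx": 0.06, "dy": 0, "dz": 0, "rx": 0, "ry": 0, "rz": 0, "claw": 0.6},
  {"dx": 0.06, "dy": 0, "dz": 0, "rx": 0, "ry": 0, "rz": 0, "claw": 0.6},
  {"dx": 0.06, "dy": 0, "dz": 0, "rx": 0, "ry": 0, "rz": 0, "claw": 0.6},
  {"dx": 0.06, "dy": 0, "dz": 0, "rx": 0, "ry": 0, "rz": 0, "claw": 0.6},
  {"dx": 0.06, "dy": 0, "dz": 0, "rx": 0, "ry": 0, "rz": 0, "claw": 0.6},
  {"dx": 0.06, "dy": 0, "dz": 0, "rx": 0, "ry": 0, "rz": 0, "claw": 0.6},
  {"dx": 0.06, "dy": 0, "dz": 0, "rx": 0, "ry": 0, "rz": 0, "claw": 0.6},
  {"dx": 0.06, "dy": 0, "dz": 0, "rx": 0, "ry": 0, "rz": 0, "claw": 0.6},
  {"dx": 0.06, "dy": 0, "dz": 0, "rx": 0, "ry": 0, "rz": 0, "claw": 0.6},
])

```text
time_s: 5.6
ee_pos: [0.5533, -0.0104, 0.0289]
eef_rot: [3.141, 0.001, 1.478]
force: [-0.5, -6.1, 2.5]
grip_width: 0.0378
grip_force: 2.8
```

```bash
cat >> s.py <<'E'
c=viewer.camera('top'); W=cloud(c).reshape(-1,3); q=np.c_[W[:,:2]@x,W[:,:2]@y,W[:,2]]
# pixels of the tin's lid ahead of the fingers
py=p[:2]@y; m=(q[:,2]>.07)&(q[:,2]<.083)&(q[:,1]>py+.012)&(q[:,1]<py+.12)&(q[:,0]>.49)&(q[:,0]<.61)
t=q[m]; print('lid n',m.sum(), 'pct x',np.percentile(t[:,0],[1,50,99]) if m.sum() else '','y',np.percentile(t[:,1],[1,99]) if m.sum() else '')
E
python3 s.py; python3 - <<'E'
from h import *
c=viewer.camera('side'); cv2.imwrite('pics/s2.png',c['img'][:,:,::-1])
E
```

```text
5.6 x' y' z 0.5519171854051951 0.041039396912949284 0.028933491624250282 rot [3.14071679e+00 8.58950162e-04 1.47800783e+00] F [-0.49928433 -6.07904921  2.45839401] w 0.03782302019771782 [-0.08  0.54  1.67 -0.    0.92  0.01]
lid n 22 pct x [0.53808985 0.55277783 0.5647357 ] y [0.11748554 0.12162999]
```

View pics/s2.png

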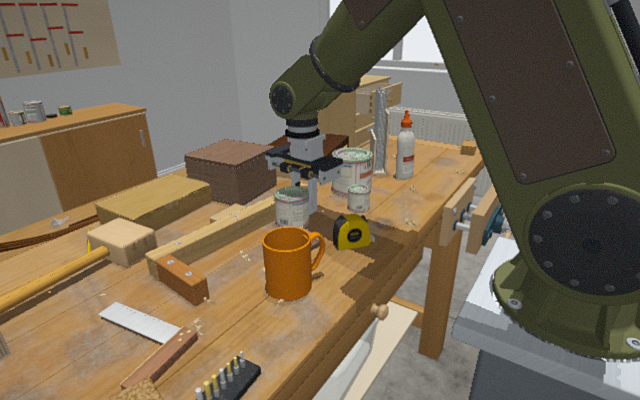

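The side view shows the tin upright at (291,207), cradled against the fence, and the 6 N push force is reasonable. 251 mm remain, so I continue.

Emit:
step_arm([
  {"dx": 0.1, "dy": 0, "dz": 0, "rx": 0, "ry": 0, "rz": 0, "claw": 0.6},
  {"dx": 0.1, "dy": 0, "dz": 0, "rx": 0, "ry": 0, "rz": 0, "claw": 0.6},
  {"dx": 0.1, "dy": 0, "dz": 0, "rx": 0, "ry": 0, "rz": 0, "claw": 0.6},
  {"dx": 0.1, "dy": 0, "dz": 0, "rx": 0, "ry": 0, "rz": 0, "claw": 0.6},
  {"dx": 0.1, "dy": 0, "dz": 0, "rx": 0, "ry": 0, "rz": 0, "claw": 0.6},
  {"dx": 0.1, "dy": 0, "dz": 0, "rx": 0, "ry": 0, "rz": 0, "claw": 0.6},
  {"dx": 0.1, "dy": 0, "dz": 0, "rx": 0, "ry": 0, "rz": 0, "claw": 0.6},
  {"dx": 0.1, "dy": 0, "dz": 0, "rx": 0, "ry": 0, "rz": 0, "claw": 0.6},
  {"dx": 0.1, "dy": 0, "dz": 0, "rx": 0, "ry": 0, "rz": 0, "claw": 0.6},
  {"dx": 0.1, "dy": 0, "dz": 0, "rx": 0, "ry": 0, "rz": 0, "claw": 0.6},
])

```text
time_s: 6.7
ee_pos: [0.5625, 0.0891, 0.0287]
eef_rot: [3.141, 0.001, 1.478]
force: [-0.6, -6.1, 3.1]
grip_width: 0.0372
grip_force: 2.9
```

```bash
python3 s.py
```

```text
6.7 x' y' z 0.5517581970956509 0.14093037134119385 0.02872843078549173 rot [3.14125457e+00 6.41770678e-04 1.47762932e+00] F [-0.56124342 -6.09513863  3.05026483] w 0.0372010627116663 [ 0.09  0.57  1.63 -0.    0.94  0.19]
lid n 0 pct x  y
```

Emit:
step_arm([
  {"dx": 0.1, "dy": 0, "dz": 0, "rx": 0, "ry": 0, "rz": 0, "claw": 0.6},
  {"dx": 0.1, "dy": 0, "dz": 0, "rx": 0, "ry": 0, "rz": 0, "claw": 0.6},
  {"dx": 0.1, "dy": 0, "dz": 0, "rx": 0, "ry": 0, "rz": 0, "claw": 0.6},
  {"dx": 0.1, "dy": 0, "dz": 0, "rx": 0, "ry": 0, "rz": 0, "claw": 0.6},
  {"dx": 0.1, "dy": 0, "dz": 0, "rx": 0, "ry": 0, "rz": 0, "claw": 0.6},
  {"dx": 0.1, "dy": 0, "dz": 0, "rx": 0, "ry": 0, "rz": 0, "claw": 0.6},
  {"dx": 0.1, "dy": 0, "dz": 0, "rx": 0, "ry": 0, "rz": 0, "claw": 0.6},
  {"dx": 0.1, "dy": 0, "dz": 0, "rx": 0, "ry": 0, "rz": 0, "claw": 0.6},
  {"dx": 0.1, "dy": 0, "dz": 0, "rx": 0, "ry": 0, "rz": 0, "claw": 0.6},
  {"dx": 0.1, "dy": 0, "dz": 0, "rx": 0, "ry": 0, "rz": 0, "claw": 0.6},
])

```text
time_s: 7.75
ee_pos: [0.5717, 0.1884, 0.0287]
eef_rot: [3.142, 0.001, 1.478]
force: [-1.2, -7.0, 3.7]
grip_width: 0.0375
grip_force: 3.2
```

Emit:
step_arm([
  {"dx": 0.05, "dy": 0, "dz": 0, "rx": 0, "ry": 0, "rz": 0, "claw": 0.6},
  {"dx": 0.05, "dy": 0, "dz": 0, "rx": 0, "ry": 0, "rz": 0, "claw": 0.6},
  {"dx": 0.05, "dy": 0, "dz": 0, "rx": 0, "ry": 0, "rz": 0, "claw": 0.6},
  {"dx": 0.05, "dy": 0, "dz": 0, "rx": 0, "ry": 0, "rz": 0, "claw": 0.6},
  {"dx": 0.05, "dy": 0, "dz": 0, "rx": 0, "ry": 0, "rz": 0, "claw": 0.6},
  {"dx": 0.05, "dy": 0, "dz": 0, "rx": 0, "ry": 0, "rz": 0, "claw": 0.6},
  {"dx": 0.05, "dy": 0, "dz": 0, "rx": 0, "ry": 0, "rz": 0, "claw": 0.6},
  {"dx": 0.05, "dy": 0, "dz": 0, "rx": 0, "ry": 0, "rz": 0, "claw": 0.6},
  {"dx": 0.03, "dy": 0, "dz": 0, "rx": 0, "ry": 0, "rz": 0, "claw": 0.6},
  {"dx": 0, "dy": 0, "dz": 0, "rx": 0, "ry": 0, "rz": 0, "claw": 0.6},
])

```text
time_s: 8.75
ee_pos: [0.5757, 0.2314, 0.0286]
eef_rot: [3.141, 0.0, 1.478]
force: [1.0, -2.8, 2.6]
grip_width: 0.0375
grip_force: 1.5
```

```bash
python3 s.py; python3 - <<'E'
from h import *
c=viewer.camera('side'); cv2.imwrite('pics/s3.png',c['img'][:,:,::-1])
E
```

```text
8.75 x' y' z 0.5517643364049438 0.2838158764277041 0.028636652576346032 rot [3.14142615e+00 1.99230814e-04 1.47786453e+00] F [ 0.97916802 -2.84829272  2.56503034] w 0.03750436944216004 [ 0.32  0.67  1.47 -0.    1.01  0.42]
lid n 0 pct x  y
```

View pics/s3.png

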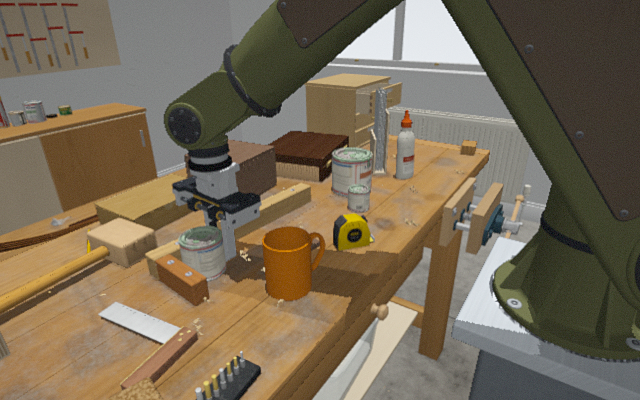

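The side view shows the tin upright at (202,252), just short of the stop block at (180,280), with the mug and tape untouched. About 7 mm remain, so I creep in.

Emit:
step_arm([
  {"dx": 0.02, "dy": 0, "dz": 0, "rx": 0, "ry": 0, "rz": 0, "claw": 0.6},
  {"dx": 0.02, "dy": 0, "dz": 0, "rx": 0, "ry": 0, "rz": 0, "claw": 0.6},
  {"dx": 0.02, "dy": 0, "dz": 0, "rx": 0, "ry": 0, "rz": 0, "claw": 0.6},
])

```text
time_s: 9.15
ee_pos: [0.5762, 0.2369, 0.0286]
eef_rot: [-3.142, 0.001, 1.477]
force: [-0.7, -7.7, 4.0]
grip_width: 0.0377
grip_force: 3.6
```

Emit:
step_arm([
  {"dx": 0.015, "dy": 0, "dz": 0, "rx": 0, "ry": 0, "rz": 0, "claw": 0.6},
])

```text
time_s: 9.25
ee_pos: [0.5763, 0.238, 0.0286]
eef_rot: [-3.141, 0.002, 1.478]
force: [-3.6, -18.4, 8.6]
grip_width: 0.0376
grip_force: 8.6
```

Emit:
step_arm([
  {"dx": 0.01, "dy": 0, "dz": 0, "rx": 0, "ry": 0, "rz": 0, "claw": 0.6},
])

```text
time_s: 9.35
ee_pos: [0.5763, 0.238, 0.0286]
eef_rot: [-3.141, 0.003, 1.477]
force: [-4.1, -24.3, 10.1]
grip_width: 0.0376
grip_force: 10.6
```

The force rose from 8 to 24 N without motion, so the tin is seated on the stop. I back off and lift.

Emit:
step_arm([
  {"dx": -0.03, "dy": 0, "dz": 0, "rx": 0, "ry": 0, "rz": 0, "claw": 0.6},
  {"dx": -0.05, "dy": 0, "dz": 0, "rx": 0, "ry": 0, "rz": 0, "claw": 0.6},
  {"dx": -0.2, "dy": 0, "dz": 0, "rx": 0, "ry": 0, "rz": 0, "claw": 0.6},
  {"dx": -0.3, "dy": 0, "dz": 0, "rx": 0, "ry": 0, "rz": 0, "claw": 0.6},
  {"dx": -0.3, "dy": 0, "dz": -0.2, "rx": 0, "ry": 0, "rz": 0, "claw": 0.6},
  {"dx": -0.3, "dy": 0, "dz": -0.3, "rx": 0, "ry": 0, "rz": 0, "claw": 0.6},
  {"dx": -0.3, "dy": 0, "dz": -0.3, "rx": 0, "ry": 0, "rz": 0, "claw": 0.6},
  {"dx": -0.3, "dy": 0, "dz": -0.3, "rx": 0, "ry": 0, "rz": 0, "claw": 0.6},
  {"dx": -0.3, "dy": 0, "dz": -0.3, "rx": 0, "ry": 0, "rz": 0, "claw": 0.6},
  {"dx": 0, "dy": 0, "dz": 0, "rx": 0, "ry": 0, "rz": 0, "claw": 0.6},
])

```text
time_s: 10.35
ee_pos: [0.5579, 0.0293, 0.1724]
eef_rot: [3.135, -0.0, 1.475]
force: [0.4, 0.2, -0.4]
grip_width: 0.0373
grip_force: 0.0
```

```bash
python3 - <<'E'
from h import *
x=np.array([.99568,-.09281]); y=np.array([.09281,.99568])
c=viewer.camera('top'); W=cloud(c).reshape(-1,3); q=np.c_[W[:,:2]@x,W[:,:2]@y,W[:,2]]
t=q[(q[:,2]>.07)&(q[:,2]<.083)&(q[:,1]>.24)&(q[:,1]<.42)&(q[:,0]>.48)&(q[:,0]<.61)]
print(len(t),cv2.minEnclosingCircle((t[:,:2]*1000).astype(np.float32)),np.ptp(t[:,2]),'berth ~551.5,333.5')
for n in('mug_tea','tape_measure'): print(n,[ (round(d['score'],2),np.round(d['rect'])) for d in viewer.recognise(n,c)[:1]])
E
```

```text
851 ((550.8182983398438, 333.2191162109375), 39.74757766723633) 0.010414527137795573 berth ~551.5,333.5
mug_tea [(0.79, array([206., 207., 255., 244.]))]
tape_measure []
```

The tin's centre is within 1 mm of the berth and its lid is level at 78 mm. The mug has not moved.

```bash
python3 -c "from station import hand_in; print(hand_in())"
```

```text
the job is handed in; nothing more can be done
None
```

I pushed the varnish tin along the fence into the corner, let go of it and handed the job in; the last picture put its centre about 1 mm from the berth and upright, the mug had not moved, and the tape measure, last seen in place just before the final nudge, was missed by the detector in the closing check.

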